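# Open the tight jam jar in the one-hand jar holder

## Task

Open the jam jar one-handed: stand it upright, right down in the square socket of the jar holder, which stops it turning, then unscrew its tight red lid (counter-clockwise seen from above) until the thread lets go and lift it clear. Finish while still holding the lid level just above the open mouth, about two fingers' breadth up; do not put it down or let go, keep the jar down in the holder while you open it, and leave the other breakfast things as they are.

Things in the scene. Friction and masses are not known exactly. Their poses are not given: they have to be found in the camera images.
- jar: Tall jam jar, loose, 0.42 kg +/-30%, dark red contents, paper label. Square body 66 x 66 mm (flats across its x and y), 92 mm high, rounded shoulder from 86 to 101 mm, round neck above it 46 mm across (thread 55 mm) under the lid; 130 mm high closed. Origin at the centre of its underside, z up. Starts on the worktop, yaw within 0.7 rad; its place is swapped with the green jar and tea carton.
- jar_mouth (a point): Centre of the glass rim (46 mm across), on the jar's axis 123.5 mm above its underside; z up the axis. A pale rubber sealing ring lies on the rim, squeezed 2.6 mm by the closed lid: its push of about 23 N makes the first 50 degrees of unscrewing tight (0.5 to 0.7 N m: grip with 40 N or more), then it turns easily. An unbraced jar just turns along.
- lid: Dark red fluted screw lid, 62 mm across, 22 mm high, 35 g, loose, held by its thread alone. Origin: centre of its lower edge, 108 mm above the jar's underside when closed (bare neck below: 7 mm); x then along the jar's x. Counter-clockwise from above it rises 18 mm per turn and is off the thread after 135 degrees (7 mm up); a bit more does no harm. Turn about 80 degrees a grasp, rising with it.
- holder: One-hand jar holder fixed by suction feet: charcoal base 104 x 104 mm (138 mm over the feet), teal rubber socket, top 46 mm above the worktop. Socket 70 x 70 mm, sides across its x and y, 36 mm deep, mouth flared to 82 mm over the top 6 mm; takes the jar at any quarter turn with 2 mm play a side. Origin: centre of its underside, z up; yaw within 0.5 rad.
- socket_floor (a point): Centre of the socket's floor, 10 mm above the worktop; axes as the holder's. The seated jar's underside rests here. Behind the holder stands the room's microwave, 260 mm high, front at x = 0.62 (handle 0.59), right end at y = -0.09: keep the hand clear of it.
- green_jar: Bystander: squat jar with green lid, 71 mm across, 55 mm high; origin at the centre of its underside.
- tea_box: Bystander: upright green and white tea carton, 50 x 64 x 107 mm; origin at the centre of its underside.
- plate: Bystander: green plate, 200 mm across, 23 mm high, with the cup on it; origin at the centre of its underside.
- tumbler: Bystander: small clear glass, 50 mm across, 59 mm high; origin at the centre of its underside.
- cup: Bystander on the plate: white cup with small red and blue squares, 74 x 97 x 62 mm; origin under its middle.
Mind the look-alikes: they are no part of the job. Several things have the shape of the lid; the one meant has the colours described above. Leave any orange look-alike of the jar alone.

How it is judged:
By the outcome, as a careful person would: the job done as asked, in the order asked, and still so for the second after the job is handed in, while the arm keeps its last pose, push and grip.
It also fails if it takes over 67 s, if anything falls off the work surface, if the arm or the gripper's body presses on something with over 40 N, if the wrist force passes 120 N, or if a joint passes its speed limit or range.

## Robot

A 6-joint arm with a two-finger parallel gripper is mounted at the origin on a cart in front of the work surface, level with it; the furniture and walls round the work are solid. World frame = base frame: x ahead of the robot, y to its left, z up, the work surface at z = 0. Lengths are in m, angles in rad, forces in N, time in s.
With the tool pointing down it reaches from about 0.25 to 0.775 m from the base axis. Payload 4 kg.
Tool frame: the origin (TCP) lies at the very end of the fingers, on their centre line; the grasp point (between the pads) lies 19 mm behind it (tcp_to_grasp is the distance from the TCP to the grasp point, in m); z points along the fingers, y is the line along which they close (so a half turn about z gives the same grasp; the last joint's range is limited). The gripper opens to 94 mm and grips with 3 to 60 N. Pads are 16 mm wide; open, the fingers measure 119 mm over their backs; the gripper's body (75 mm by 177 mm) begins 78 mm behind the grasp point.
Start: joints at [1.123, 0.087, 1.371, -0, 1.684, -0.103], TCP at [0.186, 0.518, 0.206] pointing down, gripper open.
Joint ranges: [-3.1, 3.1], [-0.76, 2.03], [0.27, 2.55], [-1.08, 4.22], [0.17, 2.65], [-2.57, 2.57]. Speed limits (rad/s): [2.79, 2.79, 3.14, 3.14, 3.14, 3.14].

## Interface

Orientations are given as [roll, pitch, yaw] about the fixed x, y, z axes, in that order (R = Rz(yaw) Ry(pitch) Rx(roll)).
In Python, from bench import * gives the robot as it stands.
- The arm moves only by the shell command python3 -m creep 'ROWS'. ROWS is a JSON list of rows, 1 to 20 of them, each of 5 numbers: the finger opening in m, then dx, dy, dz in units of 25 mm, then a turn about the tool's z in units of 0.1 rad; each row shifts and turns the commanded pose from where the row before left it, along the tool's axes as they then stand; what a row does not reach is not made up. A row lasts 1/12 s, in which the tool goes at most 0.0417 m and 0.125 rad, less where a joint would pass 70% of its speed; a pose out of reach is approached as far as the arm can. The fingers move at their own pace and stop on an object; the grip force is fixed at half the most. Time passes only in rows, so rows that do not move let the fingers close. It prints the time, the measured TCP pose, the force, the opening and the grip force at its end. Input that does not fit is refused with a message, and nothing moves.
- get_obs(): the state, without advancing time (a new reading comes with each control period).
- snapshot(name): name is "scene" or "top"; returns a dict with "color" (400x640x3 uint8, blue, green, red), "fx", "fy", "cx", "cy" (pixels), "k1" (the pictures are not rectified: a ray, as slopes to the right and down, at radius r is drawn at 1 + k1 r^2 times it, then the intrinsics apply), "extrinsics" (4x4, takes a point from world to camera coordinates). Camera axes: x right, y down, z forward; pixel columns grow to the right and rows downward; lengths in m; the calibration is good to about 2 mm. A picture is of the moment at which its call begins. There is no depth.
- close_job(): hands the job in; it is judged then, once.
The state is a dict: "time": time; "joint_positions": joint angles; "qvel": joint speeds; "joint_torque": joint torques, N m; "tool_pos": TCP position; "ee_rot": TCP orientation; "wrist_force": force on the tool from outside, world axes, zero at the start; "wrist_torque": the same for the moment, N m; "width": finger opening in m; "finger_force": force on a finger pad.
Only numpy, scipy, OpenCV 4.12 (cv2) and the standard library are available. Lean on these libraries where they do the work, as an engineer would, in place of code of your own. Each camera call takes 0.05 s, during which the arm holds its last target. There are 200 camera calls.

## Working session

There is one attempt and no reset: what is moved stays moved. The work goes in short steps, Python scripts to look and compute and a shell command to move; the robot and the scene stay as the last step left them, time stands still between calls to the robot, and variables do not carry over. Pictures are saved under pics/ and viewed, at most 10 in all, crops included, and the job is handed in when it is done.

```bash
mkdir -p pics; ls
python3 - <<'E'
from bench import *
import cv2,numpy as np
o=get_obs();print(o)
for n in("scene","top"):
    s=snapshot(n);cv2.imwrite(f"pics/{n}0.png",s["color"]);print({k:v for k,v in s.items() if k!="color"})
    np.savez(f"{n}0.npz",**s)
E
```

```text
pics
{'time': 0.0, 'joint_positions': array([ 1.12293032e+00,  8.79758839e-02,  1.37220809e+00, -1.65925112e-05,
        1.68359632e+00, -1.03074712e-01]), 'qvel': array([-0.00075738,  0.00083576,  0.00050302,  0.00095275,  0.00060099,
        0.00021497]), 'joint_torque': array([ 1.06619533e-03, -3.40179420e+01, -3.02431297e+01,  7.19573814e-02,
        3.27373808e-02, -1.61691632e-04]), 'tool_pos': array([0.18566484, 0.51714852, 0.20431618]), 'ee_rot': array([-3.13941493e+00, -2.08686926e-04,  2.79679928e+00]), 'wrist_force': array([-0.11129557,  0.88102014,  0.68517259]), 'wrist_torque': array([5.95882499e-03, 3.28181709e-02, 3.97923326e-05]), 'finger_force': 0.0, 'width': 0.09412268290312667}
{'fx': 424.3797834380019, 'fy': 424.3797834380019, 'cx': 312.26008858171633, 'cy': 197.09288300590507, 'k1': -0.09255080647959728, 'extrinsics': array([[ 0.5336457 , -0.84549402, -0.01902958, -0.34951753],
       [-0.58076355, -0.35001491, -0.73498521,  0.38014116],
       [ 0.61476496,  0.40327338, -0.67781607,  0.77187163],
       [ 0.        ,  0.        ,  0.        ,  1.        ]])}
{'fx': 465.9629337484068, 'fy': 465.9629337484068, 'cx': 319.6124746341312, 'cy': 204.39861417143644, 'k1': -0.006067134846201462, 'extrinsics': array([[-8.71071335e-03, -9.99960438e-01, -1.80145769e-03,
        -3.22740541e-02],
       [-9.92571836e-01,  8.86494215e-03, -1.21336572e-01,
         5.64111361e-01],
       [ 1.21347741e-01,  7.31148069e-04, -9.92609788e-01,
         1.17872484e+00],
       [ 0.00000000e+00,  0.00000000e+00,  0.00000000e+00,
         1.00000000e+00]])}
```

View pics/scene0.png

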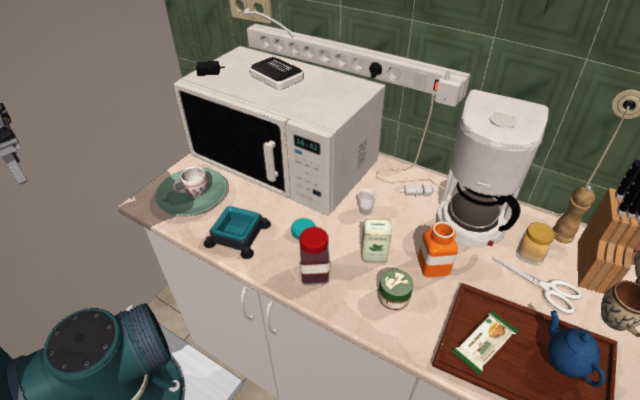

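View pics/top0.png

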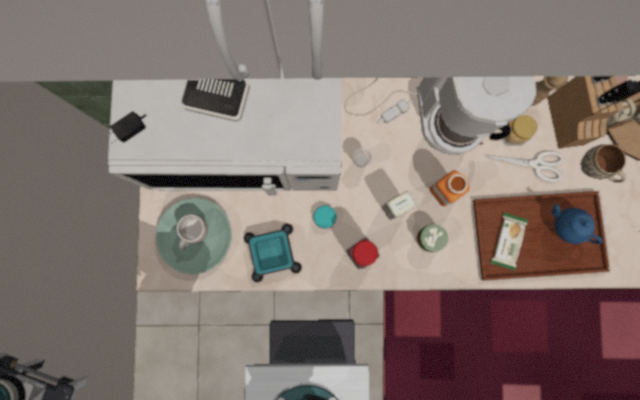

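The scene view shows the jar at about (314,258), lid at (313,240), and the holder at (238,228). In the top view the lid is at (365,253), the holder at (272,252) and the teal look-alike lid at (325,216). I'll measure these next.

```bash
cat > h.py <<'E'
import numpy as np,cv2
from bench import *
def load(n,i): return dict(np.load(f"{n}{i}.npz"))
def snap(n,i):
    s=snapshot(n); np.savez(f"{n}{i}.npz",**s); cv2.imwrite(f"pics/{n}{i}.png",s["color"]); return s
def ray(s,p):
    K=np.array([[s["fx"],0,s["cx"]],[0,s["fy"],s["cy"]],[0,0,1.]]);d=np.array([float(s["k1"]),0,0,0,0])
    q=cv2.undistortPoints(np.array([[p]],float),K,d)[0,0]
    E=s["extrinsics"];R=E[:3,:3]
    return -R.T@E[:3,3], R.T@np.array([*q,1.])
def onz(s,p,z):
    c,d=ray(s,p);return c+d*(z-c[2])/d[2]
def proj(s,X):
    K=np.array([[s["fx"],0,s["cx"]],[0,s["fy"],s["cy"]],[0,0,1.]]);d=np.array([float(s["k1"]),0,0,0,0]);E=s["extrinsics"]
    return cv2.projectPoints(np.array(X,float).reshape(-1,1,3),cv2.Rodrigues(E[:3,:3])[0],E[:3,3],K,d)[0][:,0]
def tri(s1,p1,s2,p2):
    c1,d1=ray(s1,p1);c2,d2=ray(s2,p2)
    t=np.linalg.lstsq(np.c_[d1,-d2],c2-c1,rcond=None)[0]
    a=c1+d1*t[0];b=c2+d2*t[1];return (a+b)/2,np.linalg.norm(a-b)
def mask(s,lo,hi,box):
    h=cv2.cvtColor(s["color"],cv2.COLOR_BGR2HSV)
    if lo[0]>hi[0]: m=cv2.inRange(h,(0,*lo[1:]),hi)|cv2.inRange(h,lo,(180,*hi[1:]))
    else: m=cv2.inRange(h,lo,hi)
    x0,y0,x1,y1=box;o=np.zeros_like(m);o[y0:y1,x0:x1]=m[y0:y1,x0:x1];return o
def big(m): return max(cv2.findContours(m,cv2.RETR_EXTERNAL,cv2.CHAIN_APPROX_NONE)[0],key=cv2.contourArea)
E
python3 - <<'E'
from h import *
a,b=load("scene",0),load("top",0)
c1=cv2.resize(a["color"][190:300,190:350],None,fx=5,fy=5,interpolation=cv2.INTER_CUBIC)
cv2.imwrite("pics/c1.png",c1)
c2=cv2.resize(b["color"][205:285,235:395],None,fx=5,fy=5,interpolation=cv2.INTER_CUBIC)
cv2.imwrite("pics/c2.png",c2)
for nm,s,box in(("s",a,(295,220,335,290)),("t",b,(340,230,395,275))):
    m=mask(s,(170,150,110),(10,255,255),box);c=big(m);print(nm,cv2.boundingRect(c),cv2.contourArea(c),cv2.fitEllipse(c))
for nm,s,box in(("s",a,(200,200,280,255)),("t",b,(240,220,305,280))):
    m=mask(s,(80,80,40),(100,255,255),box);c=big(m);print(nm,cv2.contourArea(c),cv2.minAreaRect(c),cv2.approxPolyDP(c,4,True)[:,0].tolist())
E
```

```text
s (300, 227, 28, 28) 556.5 ((313.4114074707031, 240.15716552734375), (25.94386863708496, 27.470869064331055), 73.1918716430664)
t (353, 240, 25, 26) 439.5 ((364.55438232421875, 252.71571350097656), (23.409225463867188, 24.124616622924805), 10.728346824645996)
s 1051.0 ((234.95022583007812, 223.18673706054688), (43.28731918334961, 31.434843063354492), 14.931418418884277) [[227, 207], [211, 231], [244, 240], [259, 215]]
t 1334.5 ((270.6536560058594, 252.21705627441406), (38.13429641723633, 38.064456939697266), 77.90524291992188) [[286, 233], [250, 238], [257, 273], [291, 265]]
```

View pics/c1.png

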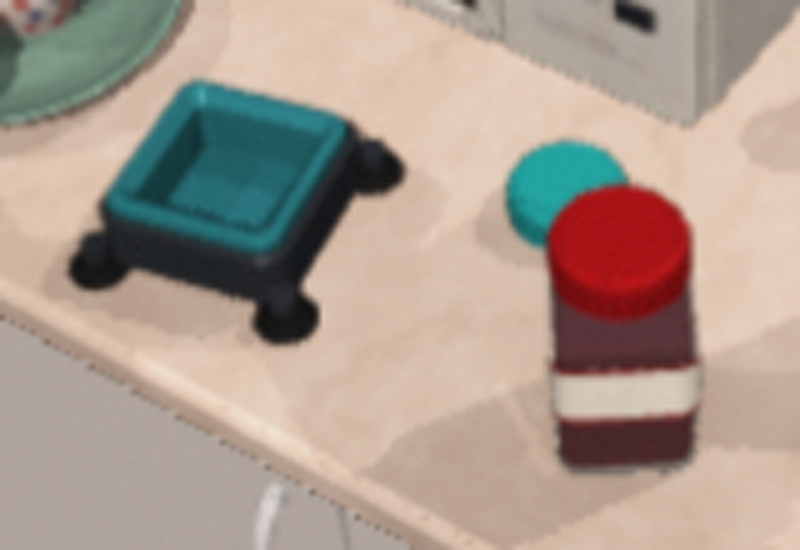

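View pics/c2.png

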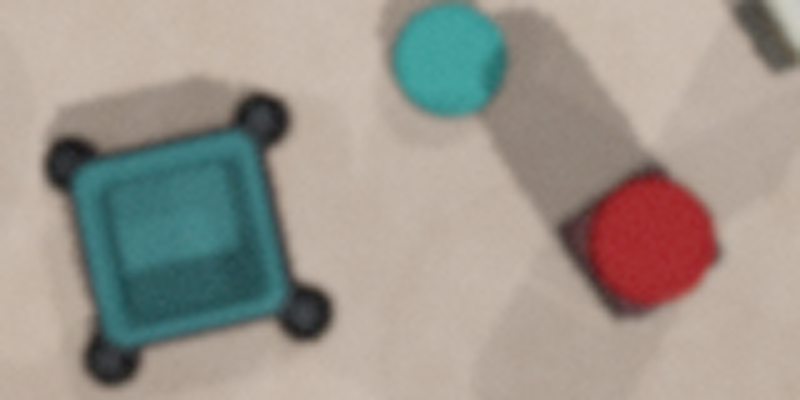

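The crops show the jar's front flat nearly facing the scene camera, with its bottom edge at crop (562,462)-(690,465). From above, its body corners are at crop (565,230), (622,318) and (655,165). The holder's rim is clear in both crops.

Run:
```python
from h import *
a,b=load("scene",0),load("top",0)
for s in(a,b): c,_=ray(s,(0,0));print("cam",c)
# lid top
def lidmask(s,box,v): return big(mask(s,(170,150,v),(10,255,255),box))
for v in(110,140,150,160,170):
    print(v,[ (np.round(cv2.fitEllipse(c)[0],2),np.round(cv2.fitEllipse(c)[1],1),cv2.contourArea(c)) for c in(lidmask(a,(295,220,335,290),v),lidmask(b,(340,230,395,275),v))])
# lid via world plane circle
w=np.array([onz(b,p,.13)[:2] for p in big(mask(b,(170,120,80),(10,255,255),(340,230,395,275)))[:,0]+0.0])
print("lid circle",cv2.minEnclosingCircle(w.astype(np.float32)))
# holder
ts=[[286,233],[250,238],[257,273],[291,265]];ss=[[259,215],[227,207],[211,231],[244,240]]
for p,q in zip(ss,ts): print("corner",*tri(a,p,b,q))
for s,box in((a,(200,200,280,255)),(b,(240,220,305,280))):
    c=big(mask(s,(80,80,40),(100,255,255),box))[:,0]
    w=(1000*np.array([onz(s,p,.046)[:2] for p in c])).astype(np.float32);print("holder",cv2.minAreaRect(w))
# jar yaw
C=lambda x,y:(190+(x+.5)/5-.5,190+(y+.5)/5-.5)
T=lambda x,y:(235+(x+.5)/5-.5,205+(y+.5)/5-.5)
p,q=onz(a,C(566,464),0),onz(a,C(690,467),0);d=q-p;print("bottom edge",p,q,np.degrees(np.arctan2(d[1],d[0])),np.linalg.norm(d))
L,B,U=[onz(b,T(*t),.088) for t in((565,230),(622,318),(655,165))]
for u,v in((L,B),(L,U)):
    d=v-u;print("top edge",u,v,np.degrees(np.arctan2(d[1],d[0])),np.linalg.norm(d))
# body mask hull in the top view
h=mask(b,(140,50,20),(10,255,255),(340,230,395,275));c=big(h)[:,0]
w=(1000*np.array([onz(b,p,.09)[:2] for p in c])).astype(np.float32);print("body",cv2.minAreaRect(w))
```

```text
cam [-0.06722897 -0.47373519  0.79593395]
cam [ 0.41660432 -0.03813541  1.23840301]
110 [(array([313.41, 240.16]), array([25.9, 27.5]), 556.5), (array([364.55, 252.72]), array([23.4, 24.1]), 439.5)]
140 [(array([313.64, 237.83]), array([20.6, 26.5]), 425.5), (array([365.31, 252.72]), array([22.2, 22.8]), 394.5)]
150 [(array([313.74, 237.65]), array([20.2, 25.9]), 407.5), (array([365.52, 252.78]), array([21.6, 22.2]), 375.0)]
160 [(array([314.04, 237.47]), array([19.5, 24.9]), 379.5), (array([365.5 , 252.83]), array([18.8, 20.6]), 299.0)]Traceback (most recent call last):
  File "<stdin>", line 7, in <module>
  File "<stdin>", line 5, in lidmask
  File "h.py", line 25, in big
    def big(m): return max(cv2.findContours(m,cv2.RETR_EXTERNAL,cv2.CHAIN_APPROX_NONE)[0],key=cv2.contourArea)
                       ~~~^^^^^^^^^^^^^^^^^^^^^^^^^^^^^^^^^^^^^^^^^^^^^^^^^^^^^^^^^^^^^^^^^^^^^^^^^^^^^^^^^^^^
ValueError: max() iterable argument is empty
```

Run:
```python
from h import *
a,b=load("scene",0),load("top",0)
print("lid top",*tri(a,(313.7,237.7),b,(365.2,252.9)), onz(a,(313.7,237.7),.13),onz(b,(365.2,252.9),.13))
ts=[[286,233],[250,238],[257,273],[291,265]];ss=[[259,215],[227,207],[211,231],[244,240]]
for p,q in zip(ss,ts): print("corner",*tri(a,p,b,q))
for s,box in((a,(200,200,280,255)),(b,(240,220,305,280))):
    c=big(mask(s,(80,80,40),(100,255,255),box))[:,0]
    w=(1000*np.array([onz(s,p,.046)[:2] for p in c])).astype(np.float32);print("holder",cv2.minAreaRect(w))
C=lambda x,y:(190+(x+.5)/5-.5,190+(y+.5)/5-.5)
T=lambda x,y:(235+(x+.5)/5-.5,205+(y+.5)/5-.5)
p,q=onz(a,C(566,464),0),onz(a,C(690,467),0);d=q-p;print("bottom edge",p,q,np.degrees(np.arctan2(d[1],d[0])),np.linalg.norm(d))
L,B,U=[onz(b,T(*t),.088) for t in((565,230),(622,318),(655,165))]
for u,v in((L,B),(L,U)):
    d=v-u;print("top edge",u,v,np.degrees(np.arctan2(d[1],d[0])),np.linalg.norm(d))
c=big(mask(b,(140,50,20),(10,255,255),(340,230,395,275)))[:,0]
w=(1000*np.array([onz(b,p,.09)[:2] for p in c])).astype(np.float32);print("body",cv2.minAreaRect(w))
# clearance context: teal lid, green jar, tea
for p in((325,216),(400,204),(433,237),(192,234),(361,157)): print(p,onz(b,p,.03)[:2])
```

```text
lid top [ 0.43566972 -0.14472182  0.12503259] 0.0001757501438072525 [ 0.43200607 -0.14722209  0.13      ] [ 0.43553009 -0.14417749  0.13      ]
corner [0.48856309 0.05025956 0.0464304 ] 0.0024019690111546526
corner [0.47594257 0.14464297 0.03770279] 0.005407476384863157
corner [0.3882726  0.12419093 0.03815752] 0.0006532526555632158
corner [0.40820603 0.03705318 0.03720062] 0.0005990417051089001
holder ((435.72308349609375, 84.86030578613281), (99.11832427978516, 96.69995880126953), 12.637240409851074)
holder ((441.02008056640625, 88.87741088867188), (96.68781280517578, 97.05167388916016), 11.794049263000488)
bottom edge [ 0.40089812 -0.13484391  0.        ] [ 0.428958   -0.18391076  0.        ] -60.23603234843829 0.05652356476681518
top edge [ 0.44225211 -0.10506566  0.088     ] [ 0.39914767 -0.13226907  0.088     ] -147.74378406447678 0.050970752041036786
top edge [ 0.44225211 -0.10506566  0.088     ] [ 0.47376367 -0.14995028  0.088     ] -54.92895771688004 0.05484166173623497
body ((436.1029357910156, -146.28103637695312), (67.42516326904297, 70.27216339111328), 33.03958511352539)
(325, 216) [ 0.533766  -0.0510124]
(400, 204) [ 0.5635065  -0.24726535]
(433, 237) [ 0.47663506 -0.33020794]
(192, 234) [0.48990505 0.29457527]
(361, 157) [ 0.68967276 -0.14782865]
```

```bash
cat > go.py <<'E'
from h import *
import sys
x,y,z,w=map(float,sys.argv[1:5])
o=get_obs();p=o["tool_pos"];yaw=o["ee_rot"][2];t=(yaw-w+np.pi)%(2*np.pi)-np.pi
if len(sys.argv)>5: t=yaw-w
d=np.array([x,y,z])-p
print("turn first",round(t,3),"then dx,dy,dz",np.round([d[0]*np.cos(w)+d[1]*np.sin(w),d[0]*np.sin(w)-d[1]*np.cos(w),-d[2]],4),"t",o["time"],"j",np.round(o["joint_positions"],2))
E
python3 go.py .434 -.1455 .19 2.13
```

```text
turn first 0.667 then dx,dy,dz [-0.6935 -0.1411  0.0144] t 0.1 j [ 1.12  0.09  1.37 -0.    1.68 -0.1 ]
```

The rows are not in the units I measure in: shifts go in units of 25 mm and turns go in units of 0.1 rad. I convert before sending: 0.112 rad is 1.12.

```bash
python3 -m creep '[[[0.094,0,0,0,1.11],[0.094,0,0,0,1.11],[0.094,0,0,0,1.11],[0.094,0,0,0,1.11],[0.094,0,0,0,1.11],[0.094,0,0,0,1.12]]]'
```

```text
refused: ROWS must be a list of rows, each a list of 5 numbers. Nothing was moved.
```

Refused on format, not on reach. It needs a list of rows, each a list of 5 numbers.

```bash
python3 -m creep '[[0.094,0,0,0,1.11],[0.094,0,0,0,1.11],[0.094,0,0,0,1.11],[0.094,0,0,0,1.11],[0.094,0,0,0,1.11],[0.094,0,0,0,1.12]]' && python3 -m creep '[[0.094,-1.44,-0.292,0,0],[0.094,-1.44,-0.292,0,0],[0.094,-1.44,-0.292,0,0],[0.094,-1.44,-0.292,0,0],[0.094,-1.44,-0.292,0,0],[0.094,-1.44,-0.292,0,0],[0.094,-1.44,-0.292,0,0],[0.094,-1.44,-0.292,0,0],[0.094,-1.44,-0.292,0,0],[0.094,-1.44,-0.292,0,0],[0.094,-1.44,-0.292,0,0],[0.094,-1.44,-0.292,0,0],[0.094,-1.44,-0.292,0,0],[0.094,-1.44,-0.292,0,0],[0.094,-1.44,-0.292,0,0],[0.094,-1.44,-0.292,0,0],[0.094,-1.44,-0.292,0,0],[0.094,-1.44,-0.292,0,0],[0.094,-1.44,-0.292,0,0]]' ; python3 go.py .434 -.1455 .19 2.13
```

```text
time: 0.6
tool_pos: [0.1858, 0.5173, 0.2048]
ee_rot: [-3.141, 0.001, 2.124]
wrist_force: [-0.2, -0.2, 0.1]
width: 0.0938
finger_force: 0.0
time: 2.18
tool_pos: [0.431, -0.1377, 0.205]
ee_rot: [-3.142, -0.001, 2.129]
wrist_force: [0.6, -0.3, 0.0]
width: 0.0941
finger_force: 0.0
turn first -0.001 then dx,dy,dz [-0.0082 -0.0016  0.015 ] t 2.1833 j [-0.43 -0.13  1.59  0.    1.69 -0.99]
```

```bash
python3 -m creep '[[0.094,-0.328,-0.064,0.6,0],[0.094,0,0,0,0],[0.094,0,0,0,0]]'
python3 - <<'E'
from h import *
a,b=snap("scene",1),snap("top",1)
p=get_obs()["tool_pos"];print(p,proj(a,[p]),proj(b,[p]))
c=np.vstack([cv2.resize(a["color"][170:300,240:400],(640,520),interpolation=cv2.INTER_CUBIC)])
d=cv2.resize(b["color"][195:325,320:480][:, :40*4],(640,520),interpolation=cv2.INTER_CUBIC)
cv2.imwrite("pics/c3.png",cv2.resize(np.hstack([c,d]),(800,325)))
E
```

```text
time: 2.43
tool_pos: [0.4331, -0.1433, 0.189]
ee_rot: [-3.14, -0.004, 2.129]
wrist_force: [-0.6, 0.5, -0.5]
width: 0.0939
finger_force: 0.0
[ 0.43377103 -0.14265413  0.19066238] [[311.73580067 216.03196202]] [[367.12024991 253.20796389]]
```

View pics/c3.png

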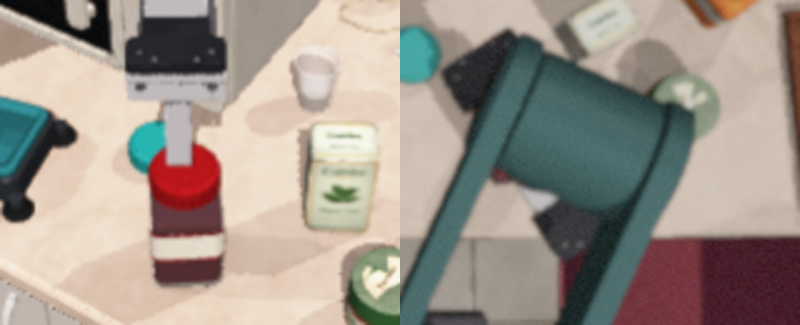

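The left crop shows the near finger about 2.5 px (4 mm) left of the jar's axis, and its yaw looks square to the jar. I'll shift 4 mm along −x and descend.

To row units: -0.004 m is -0.16, 0.02 m is 0.8.

```bash
python3 -m creep '[[0.094,-0.16,0,0,0],[0.094,0,0,0.8,0],[0.094,0,0,0.8,0],[0.094,0,0,0.8,0],[0.094,0,0,0.8,0],[0.094,0,0,0.8,0],[0.094,0,0,0.8,0],[0.094,0,0,0.72,0],[0.094,0,0,0.2,0],[0.094,0,0,0,0],[0.094,0,0,0,0]]' ; python3 go.py .4355 -.147 .047 2.13
```

```text
time: 3.45
tool_pos: [0.4368, -0.1468, 0.0486]
ee_rot: [3.141, 0.001, 2.131]
wrist_force: [0.5, -0.1, -0.2]
width: 0.0937
finger_force: 0.0
turn first 0.001 then dx,dy,dz [ 0.0005 -0.0012  0.0016] t 3.45 j [-0.45 -0.02  1.8   0.    1.36 -1.01]
```

```bash
python3 -m creep '[[0.05,0,0,0,0],[0.05,0,0,0,0],[0.05,0,0,0,0],[0.05,0,0,0,0],[0.05,0,0,0,0],[0.05,0,0,0,0],[0.05,0,0,0,0],[0.05,0,0,0,0],[0.05,0,0,0,0],[0.05,0,0,0,0]]'
```

```text
time: 4.28
tool_pos: [0.4368, -0.1472, 0.0481]
ee_rot: [3.141, 0.001, 2.13]
wrist_force: [1.2, 1.5, 4.2]
width: 0.0663
finger_force: 29.6
```

```bash
python3 -m creep '[[0.05,0,0,-0.4,0],[0.05,0,0,-0.8,0],[0.05,0,0,-1.2,0],[0.05,0,0,-1.2,0],[0.05,0,0,-0.4,0],[0.05,0,0,0,0.9],[0.05,0,0,0,0.9],[0.05,0,0,0,0.9],[0.05,0,0,0,0.76],[0.05,0,0,0,0]]' ; python3 go.py .4385 .087 .145 1.784
```

```text
time: 5.12
tool_pos: [0.435, -0.1465, 0.1455]
ee_rot: [-3.138, -0.002, 1.783]
wrist_force: [-0.5, -0.2, -4.3]
width: 0.0665
finger_force: 29.6
turn first -0.001 then dx,dy,dz [0.2275 0.0528 0.0005] t 5.1167 j [-0.45 -0.09  1.67 -0.    1.57 -0.66]
```

To row units: 0.028 m is 1.12, 0.0165 m is 0.66.

```bash
python3 -m creep '[[0.05,0.6,0.14,0,0],[0.05,1.12,0.26,0,0],[0.05,1.12,0.26,0,0],[0.05,1.12,0.26,0,0],[0.05,1.12,0.26,0,0],[0.05,1.12,0.26,0,0],[0.05,1.12,0.26,0,0],[0.05,1.12,0.26,0,0],[0.05,0.66,0.152,0,0],[0.05,0,0,0,0],[0.05,0,0,0,0]]' ; python3 go.py .4385 .087 .145 1.784
python3 - <<'E'
from h import *
a,b=snap("scene",2),snap("top",2)
c=cv2.resize(a["color"][150:270,180:300],(390,390),interpolation=cv2.INTER_CUBIC)
d=cv2.resize(b["color"][190:310,210:330],(390,390),interpolation=cv2.INTER_CUBIC)
cv2.imwrite("pics/c4.png",np.hstack([c,d]))
E
```

```text
time: 6.03
tool_pos: [0.4388, 0.0868, 0.1463]
ee_rot: [-3.139, 0.0, 1.787]
wrist_force: [-0.4, -0.4, -3.4]
width: 0.067
finger_force: 29.6
turn first 0.003 then dx,dy,dz [ 0.0002 -0.0003  0.0013] t 6.0333 j [ 0.07 -0.12  1.69 -0.    1.57 -0.15]
```

View pics/c4.png

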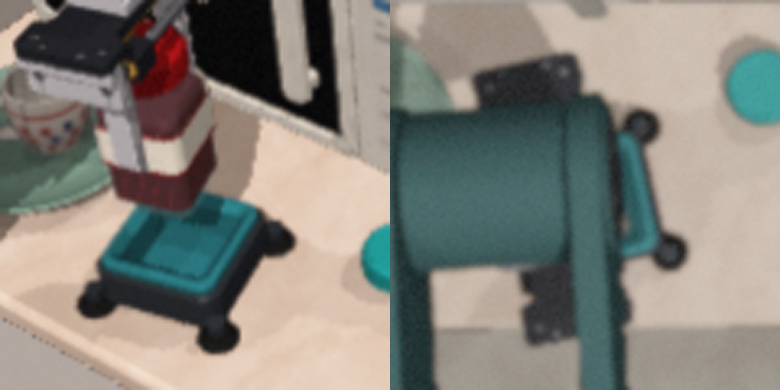

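The left crop shows the jar above the socket. Its underside corners are at crop (111,197) left, (184,214) front and (215,180) right. I'll compare these with the rim in the same camera so the calibration bias cancels.

Run:
```python
from h import *
a=load("scene",2)
m=mask(a,(150,60,20),(10,255,255),(205,195,250,220));c=big(m)
print(cv2.approxPolyDP(cv2.convexHull(c),2,True)[:,0].tolist())
F=lambda u,v:(180+(u+.5)/3.25-.5,150+(v+.5)/3.25-.5)
L,Fr,R=[onz(a,F(*p),.098)[:2] for p in((111,197),(184,214),(215,180))]
ang=lambda d:np.degrees(np.arctan2(d[1],d[0]))
print(L,Fr,R,"centre",(L+R)/2,"LF",ang(Fr-L),np.hypot(*(Fr-L)),"FR",ang(R-Fr),np.hypot(*(R-Fr)))
# edge lines of rim in scene 0 : teal holder inside corners
s=load("scene",0)
C=lambda x,y:(190+(x+.5)/5-.5,190+(y+.5)/5-.5)
q=[onz(s,C(*p),.046)[:2] for p in((104,205),(198,80),(355,125),(272,255))]
print("rim",q,np.mean(q,0),[ang(q[i]-q[j]) for i,j in((1,0),(2,1),(2,3),(3,0))])
```

```text
[[245, 195], [246, 201], [235, 214], [217, 211], [213, 200]]
[0.40606972 0.11714149] [0.42050543 0.0597312 ] [0.45991461 0.06282879] centre [0.43299216 0.08998514] LF -75.8856876704242 0.05919739814694372 FR 4.494254431475651 0.039530723408454094
rim [array([0.3835689 , 0.12041806]), array([0.47519912, 0.13842659]), array([0.49130254, 0.04886886]), array([0.40140606, 0.02971021])] [0.43786916 0.08435593] [np.float64(11.118903535244035), np.float64(-79.80654517791318), np.float64(12.030830238584), np.float64(-78.87507419332066)]
```

Allowing for the rounded bottom edge, which biased the first measurement the same way, the jar and socket centres agree to about 1 mm. I'll descend to just above the flare, then go slowly and watch the force.

To row units: 0.02 m is 0.8, 0.008 m is 0.32.

```bash
python3 -m creep '[[0.05,0,0,0.8,0],[0.05,0,0,0.8,0],[0.05,0,0,0.32,0],[0.05,0,0,0,0],[0.05,0,0,0.12,0],[0.05,0,0,0.12,0],[0.05,0,0,0,0]]' && python3 -m creep '[[0.05,0,0,0.08,0],[0.05,0,0,0.08,0],[0.05,0,0,0.08,0],[0.05,0,0,0,0]]'
```

```text
time: 6.72
tool_pos: [0.4402, 0.0863, 0.094]
ee_rot: [3.141, 0.0, 1.783]
wrist_force: [0.4, 0.0, -3.3]
width: 0.0662
finger_force: 29.6
time: 7.05
tool_pos: [0.4402, 0.0867, 0.0877]
ee_rot: [3.14, 0.0, 1.784]
wrist_force: [0.1, 0.7, -2.8]
width: 0.0663
finger_force: 29.6
```

```bash
python3 -m creep '[[0.05,0,0,0.08,0],[0.05,0,0,0.08,0],[0.05,0,0,0.08,0],[0.05,0,0,0,0]]' && python3 -m creep '[[0.05,0,0,0.08,0],[0.05,0,0,0.08,0],[0.05,0,0,0.08,0],[0.05,0,0,0,0]]'
```

```text
time: 7.38
tool_pos: [0.4404, 0.0867, 0.0814]
ee_rot: [3.14, -0.0, 1.784]
wrist_force: [3.7, 0.8, -4.5]
width: 0.0662
finger_force: 29.6
time: 7.72
tool_pos: [0.4404, 0.0867, 0.0754]
ee_rot: [3.14, -0.0, 1.784]
wrist_force: [4.3, 1.0, -3.3]
width: 0.0666
finger_force: 29.5
```

To row units: 0.001 m is 0.04, 0.002 m is 0.08.

```bash
python3 -m creep '[[0.05,0,0.04,0.08,0],[0.05,0,0,0.08,0],[0.05,0,0,0.08,0],[0.05,0,0,0.08,0],[0.05,0,0,0,0]]' && python3 -m creep '[[0.05,0,0,0.08,0],[0.05,0,0,0.08,0],[0.05,0,0,0.08,0],[0.05,0,0,0.08,0],[0.05,0,0,0.04,0],[0.05,0,0,0.04,0],[0.05,0,0,0,0]]'
```

```text
time: 8.13
tool_pos: [0.4406, 0.0868, 0.0669]
ee_rot: [-3.141, -0.0, 1.784]
wrist_force: [3.3, 1.4, -5.5]
width: 0.0664
finger_force: 29.6
time: 8.72
tool_pos: [0.4406, 0.0868, 0.0582]
ee_rot: [3.142, -0.0, 1.784]
wrist_force: [-0.1, 0.6, 3.3]
width: 0.0668
finger_force: 29.6
```

To row units: 0.001 m is 0.04.

```bash
python3 -m creep '[[0.05,0,0,0.04,0],[0.05,0,0,0.04,0],[0.05,0,0,0,0]]' && python3 -m creep '[[0.094,0,0,-0.04,0],[0.094,0,0,0,0],[0.094,0,0,0,0],[0.094,0,0,0,0],[0.094,0,0,0,0],[0.094,0,0,0,0],[0.094,0,0,0,0],[0.094,0,0,0,0]]'; python3 go.py .4404 .0868 .105 1.0
```

```text
time: 8.97
tool_pos: [0.4407, 0.0868, 0.0581]
ee_rot: [3.141, -0.0, 1.784]
wrist_force: [-4.7, 0.1, 12.7]
width: 0.0665
finger_force: 29.6
time: 9.63
tool_pos: [0.4406, 0.0867, 0.0563]
ee_rot: [-3.141, -0.0, 1.784]
wrist_force: [-0.1, 0.4, -0.7]
width: 0.0942
finger_force: 0.0
turn first 0.784 then dx,dy,dz [-0.     -0.0002 -0.0487] t 9.6333 j [ 0.07 -0.06  1.82  0.    1.38 -0.15]
```

The jar is seated: the bottom is at about z = 0.010, and the force rose without any further descent. Next I'll raise to lid height and wind the wrist back.

To row units: -0.02 m is -0.8, -0.0147 m is -0.588, 0.117 rad is 1.17.

```bash
python3 -m creep '[[0.094,0,0,-0.8,0],[0.094,0,0,-0.8,0],[0.094,0,0,-0.588,0],[0.094,0,0,0,1.17],[0.094,0,0,0,1.17],[0.094,0,0,0,1.17],[0.094,0,0,0,1.17],[0.094,0,0,0,1.17],[0.094,0,0,0,1.17],[0.094,0,0,0,1.17],[0.094,0,0,0,1.17],[0.094,0,0,0,1.17],[0.094,0,0,0,1.17],[0.094,0,0,0,1.17],[0.094,0,0,0,0]]' && python3 -m creep '[[0.05,0,0,0,0],[0.05,0,0,0,0],[0.05,0,0,0,0],[0.05,0,0,0,0],[0.05,0,0,0,0],[0.05,0,0,0,0],[0.05,0,0,0,0],[0.05,0,0,0,0],[0.05,0,0,0,0],[0.05,0,0,0,0]]'
python3 - <<'E'
from h import *
a,b=snap("scene",3),snap("top",3)
cv2.imwrite("pics/c5.png",cv2.resize(a["color"][130:270,160:320],(640,560),interpolation=cv2.INTER_CUBIC))
o=get_obs();print(o["wrist_torque"],o["joint_positions"])
E
```

```text
time: 10.88
tool_pos: [0.4407, 0.0867, 0.1111]
ee_rot: [-3.142, 0.0, 0.495]
wrist_force: [-0.4, 0.1, 0.7]
width: 0.0938
finger_force: 0.0
time: 11.72
tool_pos: [0.4405, 0.087, 0.1112]
ee_rot: [-3.141, -0.0, 0.497]
wrist_force: [-1.2, 2.2, 0.5]
width: 0.0618
finger_force: 30.0
[ 0.33450241  0.47700576 -0.02213456] [ 6.80870662e-02 -1.01380540e-01  1.74632953e+00  6.31956161e-04
  1.49686904e+00  1.14188981e+00]
```

View pics/c5.png

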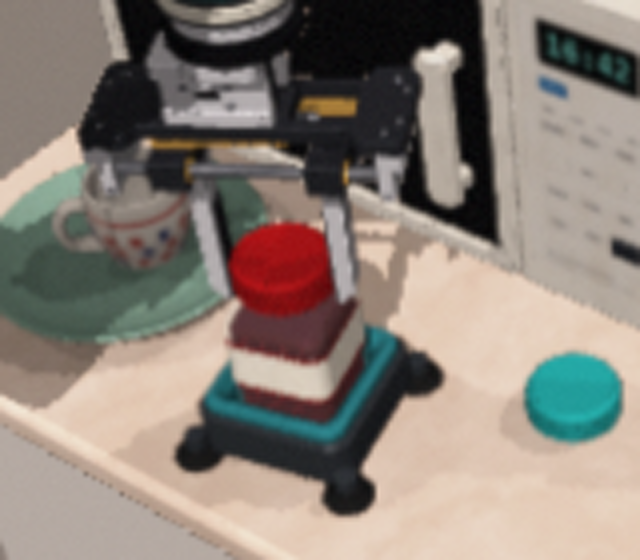

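The picture shows the jar standing square and deep in the socket, with the fingers on both sides of the red lid at crop (283,268). I'll start unscrewing and watch the torque.

```bash
cat > q.py <<'E'
from h import *
o=get_obs();print("F",np.round(o["wrist_force"],1),"T",np.round(o["wrist_torque"],2),"grip",round(o["finger_force"],1),"yaw",round(o["ee_rot"][2],3),"z",round(o["tool_pos"][2],4),"t6",np.round(o["joint_torque"][5],2))
E
python3 -m creep '[[0.05,0,0,0,-0.4],[0.05,0,0,-0.004,-0.4],[0.05,0,0,-0.004,-0.4]]'|tail -0; python3 q.py;python3 -m creep '[[0.05,0,0,-0.004,-0.4],[0.05,0,0,-0.004,-0.4],[0.05,0,0,-0.004,-0.4]]'|tail -0; python3 q.py;python3 -m creep '[[0.05,0,0,-0.004,-0.4],[0.05,0,0,-0.004,-0.4],[0.05,0,0,-0.004,-0.4]]'|tail -0; python3 q.py
```

```text
F [-1.   1.3  0.4] T [ 0.36  0.3  -0.36] grip 30.0 yaw 0.618 z 0.1115 t6 0.06
F [-0.4  0.1  0.3] T [ 0.22  0.19 -0.31] grip 30.0 yaw 0.738 z 0.1118 t6 0.13
F [ 0.3  1.1 -0.1] T [ 0.2   0.01 -0.29] grip 30.0 yaw 0.858 z 0.1121 t6 0.13Exception ignored on flushing sys.stdout:
BrokenPipeError: [Errno 32] Broken pipe
Exception ignored on flushing sys.stdout:
BrokenPipeError: [Errno 32] Broken pipe
Exception ignored on flushing sys.stdout:
BrokenPipeError: [Errno 32] Broken pipe
```

```bash
python3 -m creep '[[0.05,0,0,-0.006,-0.5],[0.05,0,0,-0.006,-0.5],[0.05,0,0,-0.006,-0.5],[0.05,0,0,-0.006,-0.5]]' >/dev/null; python3 q.py; python3 -m creep '[[0.05,0,0,-0.006,-0.5],[0.05,0,0,-0.006,-0.5],[0.05,0,0,-0.006,-0.5],[0.05,0,0,-0.006,-0.5]]' >/dev/null; python3 q.py; python3 -m creep '[[0.05,0,0,-0.006,-0.5],[0.05,0,0,-0.006,-0.5],[0.05,0,0,-0.006,-0.5],[0.05,0,0,-0.006,-0.5]]'>/dev/null; python3 q.py
```

```text
F [ 0.5  0.5 -1.6] T [ 0.22 -0.06 -0.16] grip 30.0 yaw 1.059 z 0.1127 t6 0.32
F [-0.1  1.4 -0.8] T [ 0.14 -0.12 -0.12] grip 30.0 yaw 1.259 z 0.1132 t6 0.4
F [ 0.5  0.7 -0.7] T [ 0.23 -0.1  -0.02] grip 30.0 yaw 1.459 z 0.1136 t6 0.45
```

The torque fell to about zero after 55°, so the lid is really turning. I'll carry on with the same grasp, since the wrist has range.

```bash
python3 -m creep '[[0.05,0,0,-0.012,-1],[0.05,0,0,-0.012,-1],[0.05,0,0,-0.012,-1],[0.05,0,0,-0.012,-1],[0.05,0,0,-0.012,-1],[0.05,0,0,-0.012,-1],[0.05,0,0,-0.012,-1],[0.05,0,0,-0.012,-1]]' >/dev/null; python3 q.py; python3 -m creep '[[0.05,0,0,-0.012,-1],[0.05,0,0,-0.012,-1],[0.05,0,0,-0.012,-1],[0.05,0,0,-0.012,-1],[0.05,0,0,-0.012,-1],[0.05,0,0,-0.012,-1],[0.05,0,0,-0.012,-1],[0.05,0,0,-0.012,-1]]' >/dev/null; python3 q.py; python3 -m creep '[[0.05,0,0,-0.012,-1],[0.05,0,0,-0.012,-1],[0.05,0,0,-0.012,-1],[0.05,0,0,-0.012,-1],[0.05,0,0,0,0]]'>/dev/null; python3 q.py
```

```text
F [-0.   1.7 -2. ] T [ 0.24 -0.09 -0.04] grip 30.0 yaw 2.262 z 0.1156 t6 0.95
F [-0.3  1.9 -0.1] T [ 0.31 -0.04 -0.03] grip 30.0 yaw 3.062 z 0.1183 t6 0.97
F [-0.3  1.2 -0.2] T [ 0.32 -0.06 -0.03] grip 30.0 yaw -2.825 z 0.1197 t6 -0.73
```

```bash
python3 -m creep '[[0.05,0,0,-0.04,0],[0.05,0,0,-0.04,0],[0.05,0,0,0,0]]' >/dev/null; python3 q.py; python3 -m creep '[[0.05,0,0,-0.08,0],[0.05,0,0,-0.08,0],[0.05,0,0,-0.08,0],[0.05,0,0,0,0]]' >/dev/null; python3 q.py
```

```text
F [ 0.1  0.8 -0.3] T [ 0.2  -0.04 -0.01] grip 30.0 yaw -2.828 z 0.1219 t6 0.01
F [ 0.2  1.2 -0.1] T [ 0.26 -0.05 -0.  ] grip 30.0 yaw -2.827 z 0.1285 t6 0.01
```

No load, so the lid is free. I'll lift to about 35 mm above the rim.

To row units: -0.008 m is -0.32, -0.005 m is -0.2.

```bash
python3 -m creep '[[0.05,0,0,-0.2,0],[0.05,0,0,-0.32,0],[0.05,0,0,-0.32,0],[0.05,0,0,-0.32,0],[0.05,0,0,-0.16,0],[0.05,0,0,0,0],[0.05,0,0,0,0]]' ; python3 q.py
python3 - <<'E'
from h import *
a,b=snap("scene",4),snap("top",4)
cv2.imwrite("pics/c6.png",cv2.resize(a["color"][110:260,160:320],(640,600),interpolation=cv2.INTER_CUBIC))
E
```

```text
time: 16.48
tool_pos: [0.4409, 0.0867, 0.1613]
ee_rot: [-3.141, 0.001, -2.826]
wrist_force: [0.1, -0.7, -0.1]
width: 0.0616
finger_force: 30.0
F [ 0.1 -0.7 -0.1] T [ 0.08 -0.01 -0.04] grip 30.0 yaw -2.826 z 0.1613 t6 -0.0
```

View pics/c6.png

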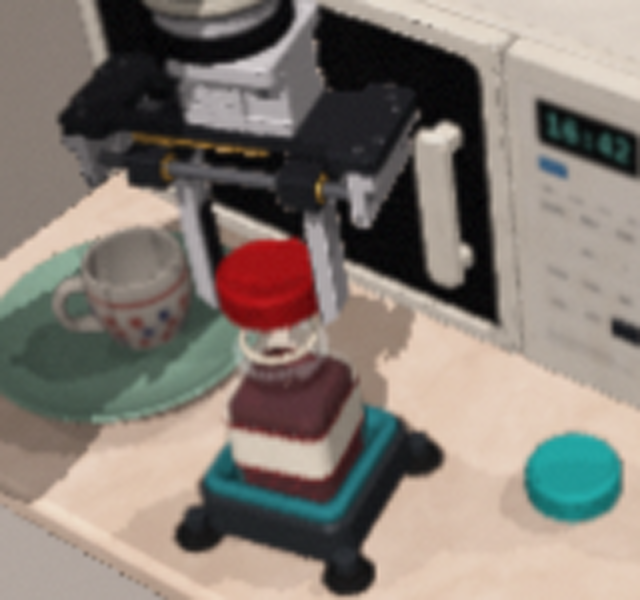

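The jar is still seated, and its open mouth with the pale ring shows at crop (285,345). The lid is held above it at (270,285) but may be slightly tilted. I'll check it against a level lid.

Run:
```python
from h import *
for i,zt,box in((3,.140,(205,175,260,215)),(4,.190,(205,160,260,195))):
    a=load("scene",i)
    for v,n in((140,"top"),(90,"all")):
        c=big(mask(a,(170,150,v),(10,255,255),box)); (x,y,w,h)=cv2.boundingRect(c);e=cv2.fitEllipse(cv2.convexHull(c))
        print(i,n,(x,y,w,h),cv2.contourArea(c),np.round(e[0],1),np.round(e[1],1),round(e[2],1))
    t=np.linspace(0,2*np.pi,60);f=lambda z:proj(a,np.c_[.4375+.031*np.cos(t),.0855+.031*np.sin(t),0*t+z]).astype(np.float32)
    for n,P in(("top",f(zt)),("all",cv2.convexHull(np.vstack([f(zt),f(zt-.022)])))):
        e=cv2.fitEllipse(P);print(" level",n,cv2.boundingRect(P),np.round(e[0],1),np.round(e[1],1),round(e[2],1))
c=load("scene",4)["color"][160:210,205:255];d=load("scene",3)["color"][165:215,205:255]
cv2.imwrite("pics/c7.png",cv2.resize(np.hstack([d,c]),(800,400),interpolation=cv2.INTER_CUBIC))
```

```text
3 top (218, 186, 23, 18) 297.0 [229.6 194.2] [17.5 23.7] 76.9
3 all (217, 186, 26, 24) 457.5 [230.  197.1] [24.1 26.2] 83.0
 level top (216, 185, 28, 19) [229.9 194.4] [17.6 27. ] 79.1
 level all (216, 185, 29, 26) [230.5 197.8] [25.  29.2] 79.3
4 top (214, 170, 24, 18) 290.5 [226.1 177.9] [17.2 23.5] 71.1
4 all (214, 169, 25, 24) 429.0 [226.7 180.4] [23.7 26.2] 72.2
 level top (212, 168, 29, 19) [226.5 177.9] [17.4 28. ] 79.5
 level all (212, 168, 30, 27) [227.3 181.6] [25.4 30.4] 80.1
```

View pics/c7.png

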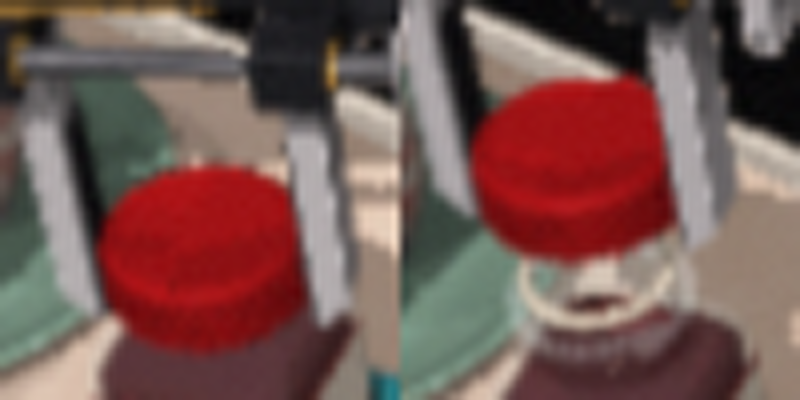

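Run:
```python
from h import *
from scipy.optimize import least_squares
t=np.linspace(0,2*np.pi,180)
for i,zt,box,xm in((3,.140,(205,175,260,215),238),(4,.190,(205,160,260,195),235)):
    a=load("scene",i);c=big(mask(a,(170,150,90),(10,255,255),box))[:,0].astype(float);c=c[c[:,0]<xm]
    f=lambda z:proj(a,np.c_[.4375+.031*np.cos(t),.0855+.031*np.sin(t),0*t+z]).astype(np.float32)
    H=cv2.convexHull(np.vstack([f(zt),f(zt-.022)]));m=H[:,0].mean(0)
    r=np.array([cv2.pointPolygonTest(H,(float(p[0]),float(p[1])),True) for p in c]);g=np.degrees(np.arctan2(-(c-m)[:,1],(c-m)[:,0]))%360
    print(i,[(k,round(float(r[(g>=k)&(g<k+30)].mean()),2)) for k in range(60,300,30) if ((g>=k)&(g<k+30)).any()])
```

```text
3 [(60, 0.48), (90, 0.19), (120, 0.2), (150, 0.57), (180, 0.74), (210, 1.69), (240, 1.8), (270, 1.84)]
4 [(60, 0.74), (90, 0.67), (120, 0.79), (150, 1.02), (180, 1.27), (210, 2.37), (240, 2.77), (270, 2.68)]
```

The residual pattern matches the closed lid to within a pixel, so the lid is level. I'll hand in.

```bash
python3 -c "
from bench import *
print(close_job())"
```

```text
the job is handed in; nothing more can be done
None
```

I've handed the job in: the jar is down in the holder's socket, and the red lid is unscrewed and held level about 35 mm above the open mouth; I never touched the other things, and the clock was at about 16.5 s of the 67 s limit.

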